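Turn the carabiner tree into its catch and hang the checked carabiner

TASK

First turn the carabiner tree by pushing it gently, so that its one empty branch comes round to the front, and press it on against its sprung buffer until the catch springs up and holds it. Then take the large oval carabiner from the slotted stand and hang it by its loop on the empty branch, behind the upturned tip. Do not force the tree, and leave the other things where they are.

Things in the scene. Friction and masses are not known exactly. Their poses are not given: they have to be found in the camera images.
- tree: Turning tree rack on a round fixed foot (170 mm wide, 30 mm high): turntable 148 x 10 mm, 26 mm post, four level branches of 8 mm steel bar 90 degrees apart, axes 140 mm above this origin (170 mm above the table); the post ends 8 mm above them. Origin: on the turning axis, turntable underside. The empty branch points along own -x. The other three carry captive swinging carabiners 80 mm out.
- seat (a point): Point on the empty branch's axis, 75 mm from the post axis; axes as the tree (own -x outwards). At first this branch is turned to the robot's right; home is 0.7 to 1.4 rad clockwise from above (yaw decreasing), where own x is within 0.35 rad of world x: exactly where differs each time and is hidden in the foot. Pushed 95 mm out, the tree turns with 1 to 3 N. Over 20 N is forcing.
- branch_tip (a point): Upturned end of the empty branch. The branch runs level to 108 mm from the post axis, then turns up and outwards to this point 116 mm out, 12 mm above the branch axis (bar top 16 mm above it).
- catch (a joint): Spring catch in the foot: how far it is pressed down, in m. 0.005 to 0.006 away from home, 0 when home; it rises only over the last 0.1 rad. There the tree meets a sprung buffer: pushed 95 mm out, the force rises by about 0.6 N per mm for 10 mm (to 6 to 9 N), then the catch is up and holds the tree; let go sooner, it springs back. A hard stop follows 5 mm on.
- carabiner_center (a point): Centre (half-way up) of the large oval aluminium carabiner, about 80 g: closed loop of 10 mm round bar, 96 mm tall (own z), 56 mm wide (own y), 10 mm thick (own x). Sides straight from 24 mm below to 24 mm above the centre: grip across the width from above, best 10 mm above the centre. The top bar's underside is 38 mm above the centre; hung, the centre is 34 mm below the branch axis.
- stand: Fixed beech block, 150 (own x) by 90 (own y) by 42 mm high, with three pockets 13 by 58 mm, 28 mm deep, at -45, 0, +45 mm along own x. The carabiner stands upright in one end pocket (1 to 1.5 mm play), its width along own y; the small link is in the other end pocket. Origin: centre of the underside.
- link_center (a point): Centre of the small oval steel link, 60 mm tall, 46 mm wide, of 10 mm bar, standing in an end pocket of the stand; leave it.
- feeler: Stepped steel gate-gap feeler block, 60 x 30 mm, 32 mm high, loose on the table; leave it. Origin: centre of its underside.
- magnifier: Black plastic magnifier lying flat, lens ring 80 mm across, handle reaching 137 mm from the lens centre along own -x, 14 mm high; leave it. Origin: under the lens centre.

How it is judged:
By the outcome, as a careful person would: the job done as asked, in the order asked, and still so for the second after the job is handed in, with the robot touching nothing.
It also fails if it takes over 72 s, if anything falls off the work surface, if the arm or the gripper's body presses on something with over 40 N, if the wrist force passes 120 N, or if a joint passes its speed limit or range.

ROBOT

A 6-joint arm with a two-finger parallel gripper is mounted at the origin on the work surface. World frame = base frame: x ahead of the robot, y to its left, z up, the work surface at z = 0. Lengths are in m, angles in rad, forces in N, time in s.
With the tool pointing down it reaches from about 0.375 to 0.9 m from the base axis. Payload 3.1 kg.
Tool frame: the origin (TCP) lies at the very end of the fingers, on their centre line; the grasp point (between the pads) lies 19 mm behind it; x points along the fingers, y is the direction in which the jaws open and shut, and the axes are right-handed (so a half turn about x gives the same grasp; the last joint's range is limited). The gripper opens to 87 mm and grips with 3 to 60 N. Pads are 19 mm wide; open, the fingers measure 117 mm over their backs; the gripper's body (75 mm by 190 mm) begins 51 mm behind the grasp point.
Start: joints at [0.984, 0.527, 1.433, -0, 1.181, -0.178], TCP at [0.248, 0.573, 0.223] pointing down, gripper open.
Joint ranges: [-3.08, 3.08], [-0.75, 2.2], [0.22, 2.44], [-1.43, 4.57], [0, 2.65], [-2.85, 2.85]. Speed limits (rad/s): [2.79, 2.79, 3.14, 3.14, 3.14, 3.14].

INTERFACE

Orientations are given as a unit quaternion [x, y, z, w].
In Python, from workcell import status, vision, env gives the robot as it stands.
- The arm moves only by the tool apply_moves, never from a script. Its argument "increments" is a list of rows, each a list of 7 numbers: the opening, from -1 (shut) to 1 (fully open), then the shift along the world's x, y, z in m, then the turn, a rotation vector about the world's x, y, z in degrees. A call has 1 to 20 rows; each row is the pose to reach, as a shift and turn from the pose commanded when the call began; what a row does not reach only later rows make up. A row lasts 1/12 s, in which the tool goes at most 41.7 mm and 7.16 degrees, less where a joint would pass 70% of its speed; a pose out of reach is approached as far as the arm can. A call with a gripper value outside its range is refused whole. The fingers move at their own pace and stop on an object; "force" is the grip in N (left out, the last holds). Time passes only in rows, so rows that repeat a pose let the fingers close. It gives the time, the measured TCP pose, the force and the opening at its end, in the units of the state.
- status.get_state(): the state, without advancing time (a new reading comes with each control period).
- vision.capture(name): name is "side" or "top" or "wrist"; returns a dict with "pixels" (400x640x3 uint8, red, green, blue), "depth" (400x640 float32, m along the optical axis (not along the pixel's ray), 0 where there is no reading), "vertical_fov" (degrees; the focal length in pixels is half the picture's height over the tangent of half this angle, whatever the lens; pixels are square), "cx", "cy" (the principal point, pixels), "k1" (the pictures are not rectified: a ray, as slopes to the right and down, at radius r is drawn at 1 + k1 r^2 times it, then the intrinsics apply), "world_from_camera" (4x4, takes a point from camera to world coordinates). Camera axes: x right, y down, z forward; pixel columns grow to the right and rows downward; lengths in m; the calibration is good to about 2 mm. A picture is of the moment at which its call begins.
- env.finish_job(): hands the job in, once; it reports no verdict.
The state is a dict: "clock": time; "joint_pos": joint angles; "qvel": joint speeds; "joint_efforts": joint torques, N m; "tool_pos": TCP position; "tool_rot": TCP orientation; "force": force on the tool from outside, world axes, zero at the start; "moment": the same for the moment, N m; "grip_width": finger opening in m.
Only numpy, scipy, OpenCV 4.12 (cv2) and the standard library are available. Lean on these libraries where they do the work, as an engineer would, in place of code of your own. Each camera call takes 0.05 s, during which the arm holds its last target.

## Working session

There is one attempt and no reset: what is moved stays moved. The work goes in short steps, Python scripts to look and compute and a tool call to move; the robot and the scene stay as the last step left them, time stands still between calls to the robot, and variables do not carry over. Pictures are saved under pics/ and viewed, and the job is handed in when it is done.

Besides the shell and the picture viewer there is one more tool, called after "Request:" in YAML: its name, and indented under it one key for each argument. apply_moves: Moves the arm, as the interface text tells. Its arguments: {"type":"object","properties":{"increments":{"type":"array","items":{"type":"array","items":{"type":"number"}}},"force":{"type":"number"}},"required":["increments"]}

```bash
ls; mkdir -p pics; cat > h.py <<'E'
import numpy as np, cv2
from workcell import status, vision, env
def cap(n):
    d=vision.capture(n); h=d["pixels"].shape[0]
    d["f"]=h/2/np.tan(np.radians(d["vertical_fov"])/2); return d
def save(d,fn): cv2.imwrite("pics/"+fn,cv2.cvtColor(d["pixels"],cv2.COLOR_RGB2BGR))
def ray(d,uv):
    uv=np.atleast_2d(np.float64(uv)); q=(uv-[d["cx"],d["cy"]])/d["f"]; s=q.copy()
    for _ in range(20): s=q/(1+d["k1"]*(s**2).sum(1,keepdims=True))
    T=np.array(d["world_from_camera"]); return T[:3,3],np.c_[s,np.ones(len(s))]@T[:3,:3].T
def onz(d,uv,z):
    o,r=ray(d,uv); return o+r*((z-o[2])/r[:,2])[:,None]
def cloud(d):
    v,u=np.mgrid[0:400,0:640]; uv=np.c_[u.ravel(),v.ravel()]
    o,r=ray(d,uv); return (o+r*d["depth"].reshape(-1,1)).reshape(400,640,3)
def proj(d,P):
    T=np.array(d["world_from_camera"]); c=(np.atleast_2d(P)-T[:3,3])@T[:3,:3]; s=c[:,:2]/c[:,2:]
    return s*(1+d["k1"]*(s**2).sum(1,keepdims=True))*d["f"]+[d["cx"],d["cy"]]
E
python3 - <<'E'
from h import *
for n in("side","top","wrist"):
    d=cap(n); save(d,n+"0.png"); print(n,d["f"],d["cx"],d["cy"],d["k1"],np.round(d["world_from_camera"],3).tolist())
s=status.get_state();print({k:np.round(v,4).tolist() for k,v in s.items()})
E
```

```text
pics
side 375.788125600324 317.398080004427 195.6381628585896 -0.08786508140703156 [[0.744, -0.313, 0.591, -0.0], [-0.669, -0.361, 0.65, -0.593], [0.01, -0.879, -0.477, 0.606], [0.0, 0.0, 0.0, 1.0]]
top 500.39844954964684 315.1660645492082 208.29457991367818 -0.07916947256452429 [[0.015, -0.987, 0.159, 0.376], [-1.0, -0.014, 0.007, 0.026], [-0.005, -0.159, -0.987, 1.233], [0.0, 0.0, 0.0, 1.0]]
wrist 306.32600084435273 319.75480375952765 200.22346760095283 -0.04595406874743396 [[0.398, 0.883, 0.247, 0.18], [0.917, -0.383, -0.109, 0.603], [-0.002, 0.27, -0.963, 0.384], [0.0, 0.0, 0.0, 1.0]]
{'clock': 0.15, 'joint_pos': [0.9835, 0.5283, 1.4336, -0.0, 1.1814, -0.1785], 'qvel': [0.0013, -0.0021, -0.0031, 0.0014, -0.0011, -0.0004], 'joint_efforts': [0.0005, -44.0431, -17.6843, 0.0634, 0.0553, -0.0001], 'tool_pos': [0.2481, 0.573, 0.2218], 'tool_rot': [0.143, 0.6926, -0.1441, 0.6922], 'force': [0.1243, 0.6835, 0.5306], 'moment': [0.0312, 0.013, -0.0405], 'grip_width': 0.0871}
```

View pics/side0.png

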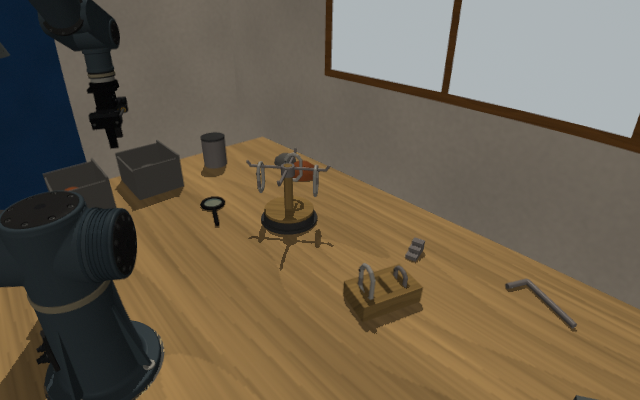

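View pics/top0.png

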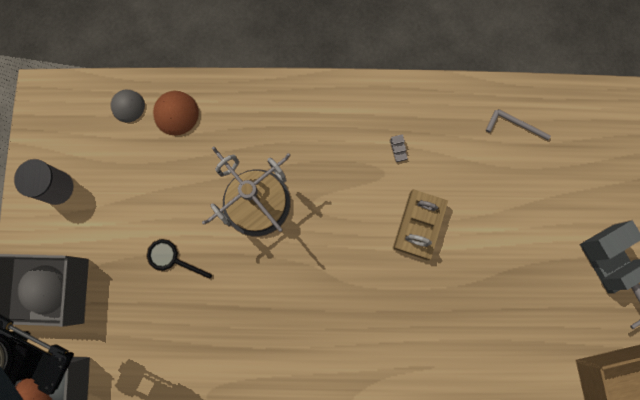

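View pics/wrist0.png

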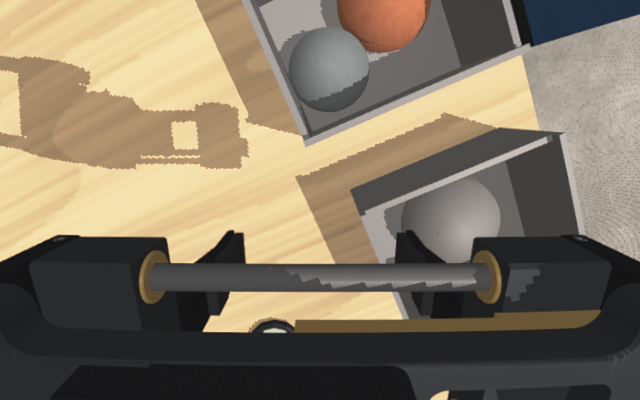

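Side view: tree post at about (290,190), stand at (383,290), the large carabiner at (367,282). Top view: post at (247,188), empty branch pointing down-right to (282,230), carabiner at about (418,240), link at (427,205). Now I'll measure.

```bash
python3 - <<'E'
from h import *
for n in("side","top"):
    d=cap(n); C=cloud(d); np.save(n+"c.npy",C); 
    im=cv2.cvtColor(d["pixels"],cv2.COLOR_RGB2BGR)
    if n=="top":
        a=im[130:250,185:305]; b=im[170:270,380:480]
        cv2.imwrite("pics/topA.png",cv2.resize(a,(600,600),interpolation=2)); cv2.imwrite("pics/topB.png",cv2.resize(b,(600,600),interpolation=2))
        # depth valid?
        X=C[130:250,185:305].reshape(-1,3); m=(X[:,2]>.155)&(X[:,2]<.2); print(m.sum())
        v,u=np.mgrid[130:250,185:305]
        msk=((C[...,2]>.155)&(C[...,2]<.2)).astype(np.uint8)*255
        cv2.imwrite("pics/mA.png",cv2.resize(msk[130:250,185:305],(600,600),interpolation=0))
        # stand top
        g=C[170:270,380:470]; ms=((g[...,2]>.034)&(g[...,2]<.047)); P=g[ms]
        print("stand",cv2.minAreaRect(np.float32(P[:,:2]*1000)),np.median(P[:,2]))
        mt=(g[...,2]>.06); P=g[mt]; print(len(P)); 
        v,u=np.nonzero(mt); 
        mm=mt.astype(np.uint8); k,l=cv2.connectedComponents(mm)
        for i in range(1,k):
            Q=g[l==i]; print(i,len(Q),Q.mean(0),Q.max(0),Q.min(0))
    else:
        a=im[130:250,230:350]; b=im[240:340,330:440]
        cv2.imwrite("pics/sideA.png",cv2.resize(a,(600,600),interpolation=2)); cv2.imwrite("pics/sideB.png",cv2.resize(b,(600,546),interpolation=2))
E
```

```text
1273
stand ((533.6405029296875, -220.99221801757812), (91.88185119628906, 151.80715942382812), 72.30281829833984) 0.04214963956588058
247
1 1 [0.37570311 0.02594726 1.23340229] [0.37570311 0.02594726 1.23340229] [0.37570311 0.02594726 1.23340229]
2 1 [0.37570311 0.02594726 1.23340229] [0.37570311 0.02594726 1.23340229] [0.37570311 0.02594726 1.23340229]
3 1 [0.37570311 0.02594726 1.23340229] [0.37570311 0.02594726 1.23340229] [0.37570311 0.02594726 1.23340229]
4 1 [0.37570311 0.02594726 1.23340229] [0.37570311 0.02594726 1.23340229] [0.37570311 0.02594726 1.23340229]
5 1 [0.37570311 0.02594726 1.23340229] [0.37570311 0.02594726 1.23340229] [0.37570311 0.02594726 1.23340229]
6 1 [0.37570311 0.02594726 1.23340229] [0.37570311 0.02594726 1.23340229] [0.37570311 0.02594726 1.23340229]
7 1 [0.37570311 0.02594726 1.23340229] [0.37570311 0.02594726 1.23340229] [0.37570311 0.02594726 1.23340229]
8 1 [0.37570311 0.02594726 1.23340229] [0.37570311 0.02594726 1.23340229] [0.37570311 0.02594726 1.23340229]
9 1 [0.37570311 0.02594726 1.23340229] [0.37570311 0.02594726 1.23340229] [0.37570311 0.02
[... 3186 characters left out ...]
0229] [0.37570311 0.02594726 1.23340229]
39 1 [0.37570311 0.02594726 1.23340229] [0.37570311 0.02594726 1.23340229] [0.37570311 0.02594726 1.23340229]
40 1 [0.37570311 0.02594726 1.23340229] [0.37570311 0.02594726 1.23340229] [0.37570311 0.02594726 1.23340229]
41 1 [0.37570311 0.02594726 1.23340229] [0.37570311 0.02594726 1.23340229] [0.37570311 0.02594726 1.23340229]
42 1 [0.37570311 0.02594726 1.23340229] [0.37570311 0.02594726 1.23340229] [0.37570311 0.02594726 1.23340229]
43 1 [0.37570311 0.02594726 1.23340229] [0.37570311 0.02594726 1.23340229] [0.37570311 0.02594726 1.23340229]
44 1 [0.37570311 0.02594726 1.23340229] [0.37570311 0.02594726 1.23340229] [0.37570311 0.02594726 1.23340229]
```

```bash
python3 -c "
import cv2,numpy as np
a=[cv2.resize(cv2.imread('pics/'+n),(400,300)) if 0 else cv2.resize(cv2.imread('pics/'+n),(390,290)) for n in('topA.png','topB.png','sideA.png','sideB.png')]
cv2.imwrite('pics/mos.png',np.vstack([np.hstack(a[:2]),np.hstack(a[2:])]))"
```

```text
(no output)
```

View pics/mos.png

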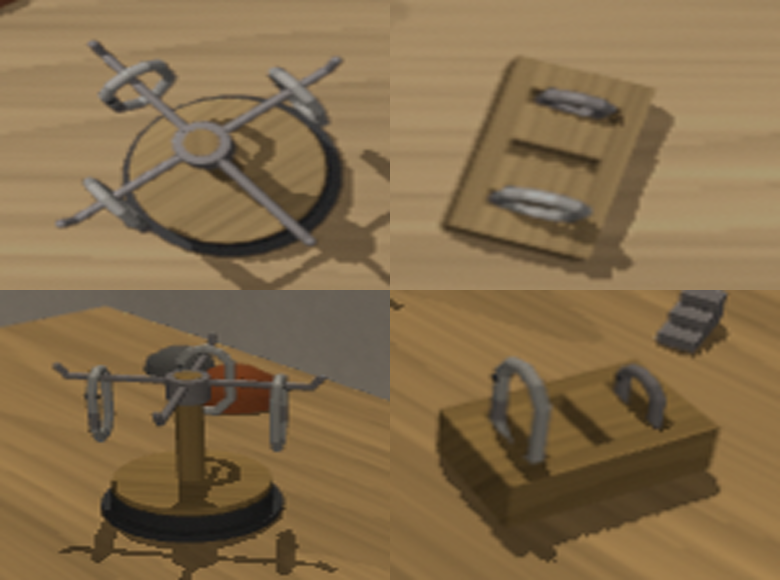

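View pics/topA.png

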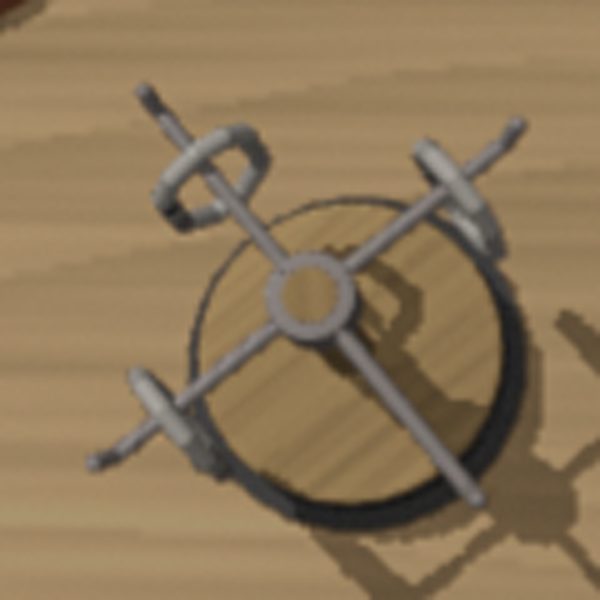

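View pics/topB.png

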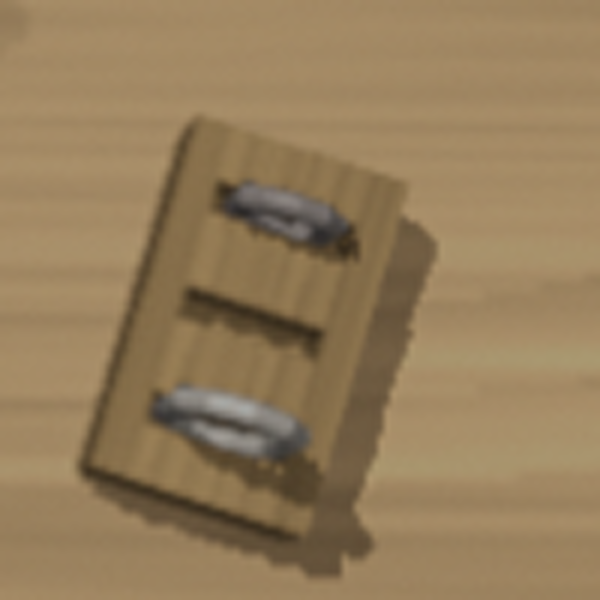

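Enlarged top view: post top at (247,189), empty tip at (280.6,230), other tips at (214.4,148), (288.4,155.6) and (204,222.4). The large carabiner is in the stand's near pocket.

```bash
python3 - <<'E'
from h import *
d=cap("top"); s=cap("side")
p=onz(d,[[247,189]],.178)[0]; print("post",p)
tips=onz(d,[[280.6,230],[214.4,148],[288.4,155.6],[204,222.4]],.183)
print(tips); print("mid13",(tips[0]+tips[1])/2,(tips[2]+tips[3])/2)
for t in tips: q=t-tips.mean(0); print(np.hypot(*q[:2]),np.arctan2(q[1],q[0]))
C=cloud(d); C[d["depth"]==0]=np.nan
g=C[120:260,180:310].reshape(-1,3); z=g[:,2]
for lo,hi in((.036,.043),(.172,.185)):
    P=g[(z>lo)&(z<hi)]; print(lo,len(P),cv2.minEnclosingCircle(np.float32(P[:,:2]*1000)) if len(P) else 0)
g=C[170:270,380:470]; P=g[(g[...,2]>.036)&(g[...,2]<.047)]; r=cv2.minAreaRect(np.float32(P[:,:2]*1000)); print(r)
for lo,hi,a,b in((.055,.1,225,255),):
    gg=C[a:b,400:440].reshape(-1,3); Q=gg[(gg[:,2]>lo)&(gg[:,2]<hi)]; print(cv2.minAreaRect(np.float32(Q[:,:2]*1000)),Q[:,2].max(),cv2.fitLine(np.float32(Q[:,:2]),2,0,.01,.01).ravel())
    print(np.percentile(Q[:,2],[50,90,98]))
# side cloud carabiner
S=cloud(s); S[s["depth"]==0]=np.nan
gg=S[255:310,345:385].reshape(-1,3); Q=gg[(gg[:,2]>.055)&(gg[:,2]<.13)]; print("side",len(Q),cv2.minAreaRect(np.float32(Q[:,:2]*1000)),np.nanmax(Q[:,2]),cv2.fitLine(np.float32(Q[:,:2]),2,0,.01,.01).ravel(),Q.mean(0))
# wooden corners from top image
cor=np.array([[200,118],[405,185],[300,537],[85,468]])/6+[380,170]; print(onz(d,cor,.042))
E
```

```text
post [0.58567793 0.18095069 0.178     ]
[[0.49735584 0.10578349 0.183     ]
 [0.67487954 0.25508878 0.183     ]
 [0.65961564 0.09312091 0.183     ]
 [0.51111478 0.26944882 0.183     ]]
mid13 [0.58611769 0.18043614 0.183     ] [0.58536521 0.18128486 0.183     ]
0.11596798909223016 -2.437432088495828
0.11599757610835262 0.6943842412608626
0.11469800678494978 -0.8709820242094312
0.1158319070010023 2.2708607522531428
0.036 1852 ((662.94677734375, 252.15924072265625), 177.87982177734375)
0.172 994 ((586.3604125976562, 182.17747497558594), 119.24964904785156)
((534.05859375, -221.02957153320312), (91.80722045898438, 151.6079559326172), 72.3963851928711)
((489.1800231933594, -206.4629669189453), (55.619171142578125, 12.140859603881836), 68.48490142822266) 0.09998287652373716 [ 0.3288519   0.9443815   0.4916613  -0.19954862]
[0.08904045 0.09832258 0.09991047]
side 220 ((490.3943176269531, -211.26844787597656), (54.864402770996094, 11.583745956420898), 73.82173919677734) 0.10987264421206178 [ 0.2906841   0.95681906  0.48802173 -0.21375711] [ 0.48802174 -0.21375711  0.08649565]
[[ 0.61679057 -0.20356751  0.042     ]
 [ 0.59042806 -0.28657129  0.042     ]
 [ 0.44788699 -0.24088345  0.042     ]
 [ 0.47428691 -0.15540899  0.042     ]]
```

```bash
python3 - <<'E'
from h import *
from scipy.spatial.transform import Rotation as R
s=status.get_state(); M=R.from_quat(s["tool_rot"]).as_matrix(); print(np.round(M,3)); print("tool y yaw",np.degrees(np.arctan2(M[1,1],M[0,1])), s["joint_pos"][0], s["clock"])
E
```

```text
[[-0.     0.397  0.918]
 [-0.     0.918 -0.397]
 [-1.    -0.    -0.   ]]
tool y yaw 66.57803772886398 0.9835326190649041 0.35
```

Request:
apply_moves:
  increments:
    - [-1,0,0,0.037,0,0,0]
    - [-1,0.287,-0.474,0.037,0,0,-26.2]
    - [-1,0.287,-0.474,0.037,0,0,-26.2]
    - [-1,0.287,-0.474,0.037,0,0,-26.2]
    - [-1,0.287,-0.474,0.037,0,0,-26.2]
    - [-1,0.287,-0.474,0.037,0,0,-26.2]
    - [-1,0.287,-0.474,0.037,0,0,-26.2]
    - [-1,0.287,-0.474,0.037,0,0,-26.2]
    - [-1,0.287,-0.474,0.037,0,0,-26.2]
    - [-1,0.287,-0.474,0.037,0,0,-26.2]
    - [-1,0.287,-0.474,0.037,0,0,-26.2]
    - [-1,0.287,-0.474,0.037,0,0,-26.2]
    - [-1,0.287,-0.474,0.037,0,0,-26.2]
    - [-1,0.287,-0.474,0.037,0,0,-26.2]
    - [-1,0.287,-0.474,0.037,0,0,-26.2]
    - [-1,0.287,-0.474,0.037,0,0,-26.2]
    - [-1,0.287,-0.474,0.037,0,0,-26.2]
    - [-1,0.287,-0.474,0.037,0,0,-26.2]
    - [-1,0.287,-0.474,0.037,0,0,-26.2]
  force: 40

```text
clock: 1.93
tool_pos: [0.5342, 0.101, 0.2595]
tool_rot: [0.296, 0.643, -0.296, 0.642]
force: [0.1, 0.2, 0.4]
grip_width: 0.0003
```

Request:
apply_moves:
  increments:
    - [-1,0,-0.002,-0.03,0,0,0]
    - [-1,0,-0.002,-0.06,0,0,0]
    - [-1,0,-0.002,-0.09,0,0,0]
    - [-1,0,-0.002,-0.11,0,0,0]
    - [-1,0,-0.002,-0.11,0,0,0]
    - [-1,0,-0.002,-0.11,0,0,0]

```text
clock: 2.43
tool_pos: [0.5342, 0.0988, 0.149]
tool_rot: [0.296, 0.643, -0.296, 0.641]
force: [0.7, 1.2, 0.7]
grip_width: 0.0004
```

```bash
python3 - <<'E'
from h import *
from scipy.spatial.transform import Rotation as R
s=status.get_state(); M=R.from_quat(s["tool_rot"]).as_matrix(); print("yaw",np.degrees(np.arctan2(M[1,1],M[0,1])),s["tool_pos"],s["force"], s["clock"],s["joint_pos"])
# arc plan: cumulative from now
t0=np.radians(-139.65); c=np.array([.5862,.1812]); 
p=lambda th,off,r=.092: c+r*np.array([np.cos(th),np.sin(th)])+off*np.array([-np.sin(th),np.cos(th)])
# off = lag ccw side
import sys
for off in(.030,):
  p0=p(t0,off); print(p0)
  for a in range(0,85,4):
    th=t0-np.radians(a); q=p(th,off)-p0; print(a,np.round(q,4))
d=cap("top");save(d,"top1.png"); d=cap("side");save(d,"side1.png")
E
```

```text
yaw 40.49161040563422 [0.53422293 0.09877314 0.14901525] [0.74879234 1.17703183 0.71551882] 2.4333 [-2.30168284e-02  5.20623098e-01  1.70818576e+00  1.73449458e-04
  9.15450392e-01 -7.29832856e-01]
[0.53551012 0.09877102]
0 [0. 0.]
4 [-0.0056  0.0037]
8 [-0.011   0.0079]
12 [-0.016   0.0123]
16 [-0.0208  0.0172]
20 [-0.0251  0.0223]
24 [-0.0291  0.0277]
28 [-0.0328  0.0334]
32 [-0.036   0.0394]
36 [-0.0388  0.0455]
40 [-0.0411  0.0519]
44 [-0.043   0.0583]
48 [-0.0445  0.0649]
52 [-0.0455  0.0716]
56 [-0.046   0.0784]
60 [-0.046   0.0851]
64 [-0.0456  0.0919]
68 [-0.0447  0.0985]
72 [-0.0434  0.1052]
76 [-0.0416  0.1117]
80 [-0.0393  0.118 ]
84 [-0.0366  0.1242]
```

View pics/side1.png

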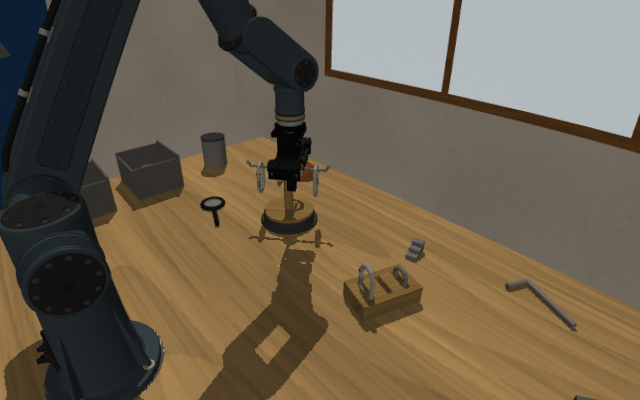

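View pics/top1.png

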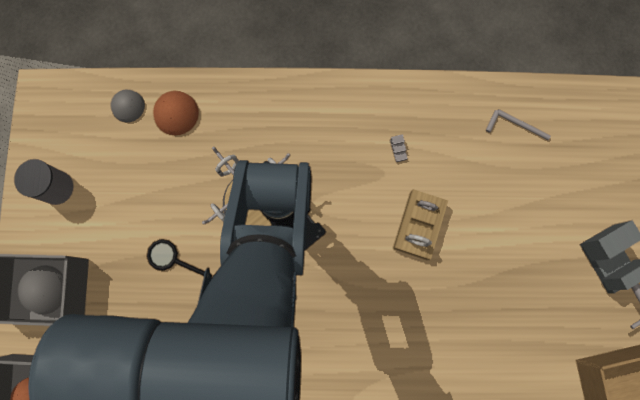

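The fingertips are in place beside the branch and the tree hasn't turned. Now a gentle arc push.

Request:
apply_moves:
  increments:
    - [-1,-0.0028,0.0018,0,0,0,-2]
    - [-1,-0.0056,0.0037,0,0,0,-4]
    - [-1,-0.0083,0.0058,0,0,0,-6]
    - [-1,-0.011,0.0079,0,0,0,-8]
    - [-1,-0.0135,0.0101,0,0,0,-10]
    - [-1,-0.016,0.0123,0,0,0,-12]
    - [-1,-0.0184,0.0148,0,0,0,-14]
    - [-1,-0.0208,0.0172,0,0,0,-16]
    - [-1,-0.023,0.0198,0,0,0,-18]
    - [-1,-0.0251,0.0223,0,0,0,-20]
    - [-1,-0.0271,0.025,0,0,0,-22]
    - [-1,-0.0291,0.0277,0,0,0,-24]
    - [-1,-0.031,0.0305,0,0,0,-26]
    - [-1,-0.0328,0.0334,0,0,0,-28]
    - [-1,-0.0344,0.0364,0,0,0,-30]
    - [-1,-0.036,0.0394,0,0,0,-32]

```text
clock: 3.87
tool_pos: [0.5006, 0.1366, 0.1517]
tool_rot: [0.463, 0.534, -0.462, 0.536]
force: [0.3, -2.3, 0.3]
grip_width: 0.0002
```

```bash
python3 - <<'E'
from h import *
print(status.get_state()["force"])
d=cap("side");save(d,"side2.png"); d=cap("wrist");save(d,"wrist2.png")
cv2.imwrite("pics/side2z.png",cv2.resize(cv2.imread("pics/side2.png")[120:240,220:360],(700,600),interpolation=2))
print(status.get_state()["force"])
E
```

```text
[ 0.29042399 -2.30793422  0.26893823]
[ 0.46019143 -1.57025208  0.3999515 ]
```

View pics/side2z.png

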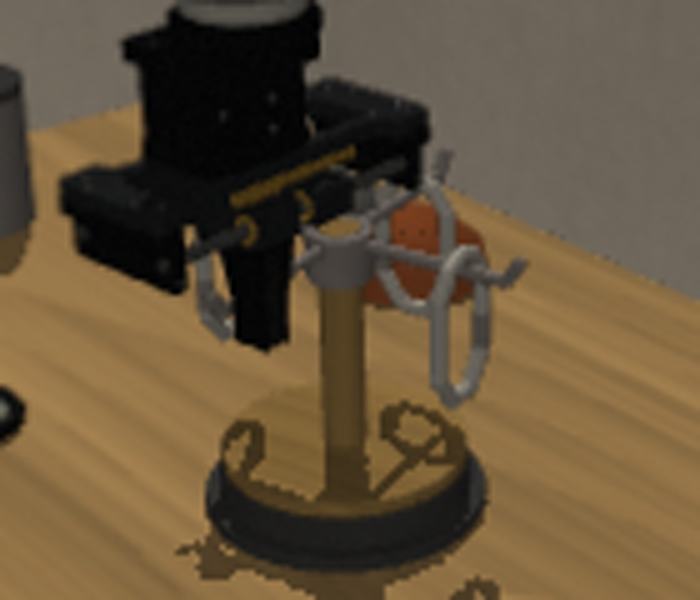

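View pics/wrist2.png

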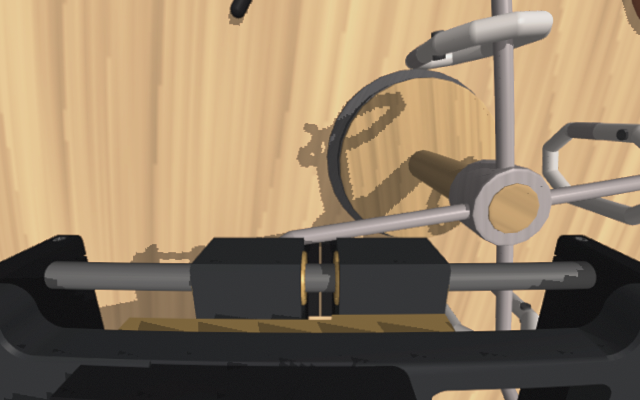

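The branch is in contact and turning with the fingers. Wrist view: post at about (511,207), with the empty branch running left to about (295,236). I'll measure its angle.

```bash
cat >> h.py <<'E'
from scipy.spatial.transform import Rotation as R
def yaw():
    M=R.from_quat(status.get_state()["tool_rot"]).as_matrix(); return np.degrees(np.arctan2(M[1,1],M[0,1]))
E
python3 - <<'E'
from h import *
d=cap("wrist")
P=onz(d,[[465,211],[300,236],[511,207],[503,40],[503,150]],.170); print(P)
q=P[1]-P[0]; print("branch ang",np.degrees(np.arctan2(q[1],q[0]))%360); q=P[3]-P[4];print("perp",np.degrees(np.arctan2(q[1],q[0])))
C=cloud(d); C[d["depth"]==0]=np.nan
print(yaw(),status.get_state()["force"],status.get_state()["tool_pos"])
E
```

```text
[[0.56775594 0.17595711 0.17      ]
 [0.4883243  0.15103102 0.17      ]
 [0.59059017 0.18137905 0.17      ]
 [0.56395931 0.2545022  0.17      ]
 [0.57781963 0.20808602 0.17      ]]
branch ang 197.42214417813102
perp 106.62613570689494
8.461624670182244 [ 0.65481513 -1.08799804 -0.10917577] [0.50054922 0.13714385 0.15131995]
```

```bash
python3 - <<'E'
from h import *
c=np.array([.5862,.1812]); 
p0=status.get_state()["tool_pos"][:2]
for a in np.arange(197,156,-1.):
    th=np.radians(a); u=np.array([np.cos(th),np.sin(th)]); n=np.array([-u[1],u[0]]); q=c+.094*u+.016*n; print(a,np.round(q,4),np.round(q-p0,4))
E
```

```text
197.0 [0.501  0.1384] [0.0004 0.0013]
196.0 [0.5003 0.1399] [-0.0003  0.0028]
195.0 [0.4995 0.1414] [-0.001   0.0043]
194.0 [0.4989 0.1429] [-0.0017  0.0058]
193.0 [0.4982 0.1445] [-0.0023  0.0073]
192.0 [0.4976 0.146 ] [-0.003   0.0089]
191.0 [0.497  0.1476] [-0.0036  0.0104]
190.0 [0.4964 0.1491] [-0.0041  0.012 ]
189.0 [0.4959 0.1507] [-0.0047  0.0135]
188.0 [0.4953 0.1523] [-0.0052  0.0151]
187.0 [0.4949 0.1539] [-0.0057  0.0167]
186.0 [0.4944 0.1555] [-0.0062  0.0183]
185.0 [0.494  0.1571] [-0.0066  0.0199]
184.0 [0.4935 0.1587] [-0.007   0.0215]
183.0 [0.4932 0.1603] [-0.0074  0.0232]
182.0 [0.4928 0.1619] [-0.0077  0.0248]
181.0 [0.4925 0.1636] [-0.0081  0.0264]
180.0 [0.4922 0.1652] [-0.0083  0.0281]
179.0 [0.4919 0.1668] [-0.0086  0.0297]
178.0 [0.4917 0.1685] [-0.0089  0.0313]
177.0 [0.4915 0.1701] [-0.0091  0.033 ]
176.0 [0.4913 0.1718] [-0.0092  0.0347]
175.0 [0.4912 0.1735] [-0.0094  0.0363]
174.0 [0.491  0.1751] [-0.0095  0.038 ]
173.0 [0.491  0.1768] [-0.0096  0.0396]
172.0 [0.4909 0.1784] [-0.0097  0.0413]
171.0 [0.4909 0.1801] [-0.0097  0.043 ]
170.0 [0.4908 0.1818] [-0.0097  0.0446]
169.0 [0.4909 0.1834] [-0.0097  0.0463]
168.0 [0.4909 0.1851] [-0.0096  0.0479]
167.0 [0.491  0.1868] [-0.0095  0.0496]
166.0 [0.4911 0.1884] [-0.0094  0.0513]
165.0 [0.4913 0.1901] [-0.0093  0.0529]
164.0 [0.4914 0.1917] [-0.0091  0.0546]
163.0 [0.4916 0.1934] [-0.0089  0.0562]
162.0 [0.4919 0.195 ] [-0.0087  0.0579]
161.0 [0.4921 0.1967] [-0.0084  0.0595]
160.0 [0.4924 0.1983] [-0.0082  0.0612]
159.0 [0.4927 0.1999] [-0.0078  0.0628]
158.0 [0.4931 0.2016] [-0.0075  0.0644]
157.0 [0.4934 0.2032] [-0.0071  0.0661]
```

Request:
apply_moves:
  increments:
    - [-1,-0.001,0.004,0,0,0,0]
    - [-1,-0.002,0.0065,0,0,0,0]
    - [-1,-0.003,0.009,0,0,0,0]
    - [-1,-0.004,0.0118,0,0,0,0]
    - [-1,-0.0048,0.014,0,0,0,-0.5]
    - [-1,-0.0054,0.016,0,0,0,-1]
    - [-1,-0.0058,0.017,0,0,0,-1.5]

```text
clock: 4.6
tool_pos: [0.4936, 0.1542, 0.1495]
tool_rot: [0.469, 0.529, -0.469, 0.529]
force: [1.7, -1.6, 0.2]
grip_width: 0.0008
```

Request:
apply_moves:
  increments:
    - [-1,-0.0006,0.0018,0,0,0,-1]
    - [-1,-0.0011,0.0035,0,0,0,-2]
    - [-1,-0.0015,0.005,0,0,0,-3]

```text
clock: 4.85
tool_pos: [0.492, 0.159, 0.1494]
tool_rot: [0.483, 0.516, -0.483, 0.516]
force: [1.7, -1.2, 0.5]
grip_width: 0.0002
```

Request:
apply_moves:
  increments:
    - [-1,-0.0004,0.0017,0,0,0,-1]
    - [-1,-0.0008,0.0034,0,0,0,-2]
    - [-1,-0.0011,0.005,0,0,0,-3]

```text
clock: 5.1
tool_pos: [0.4908, 0.164, 0.1494]
tool_rot: [0.496, 0.503, -0.497, 0.503]
force: [1.4, -2.4, -1.2]
grip_width: 0.0007
```

Request:
apply_moves:
  increments:
    - [-1,-0.0003,0.0017,0,0,0,-1]
    - [-1,-0.0006,0.0033,0,0,0,-2]

```text
clock: 5.27
tool_pos: [0.4902, 0.1673, 0.1495]
tool_rot: [-0.505, -0.495, 0.505, -0.495]
force: [0.6, -2.1, -0.8]
grip_width: 0.0004
```

Request:
apply_moves:
  increments:
    - [-1,-0.0002,0.0017,0,0,0,-1]
    - [-1,-0.0004,0.0033,0,0,0,-2]

```text
clock: 5.43
tool_pos: [0.4898, 0.1706, 0.1495]
tool_rot: [-0.514, -0.486, 0.514, -0.486]
force: [1.3, -2.5, 0.7]
grip_width: 0.0004
```

Request:
apply_moves:
  increments:
    - [-1,-0.0002,0.0017,0,0,0,-1]
    - [-1,-0.0003,0.0033,0,0,0,-2]

```text
clock: 5.6
tool_pos: [0.4894, 0.1739, 0.1495]
tool_rot: [-0.522, -0.477, 0.522, -0.477]
force: [0.6, -2.1, -0.4]
grip_width: 0.0005
```

Request:
apply_moves:
  increments:
    - [-1,0,0.0017,0,0,0,-1]
    - [-1,0,0.0033,0,0,0,-2]

```text
clock: 5.77
tool_pos: [0.4893, 0.1772, 0.1495]
tool_rot: [-0.53, -0.468, 0.531, -0.467]
force: [0.7, -2.1, -0.5]
grip_width: 0.0003
```

Request:
apply_moves:
  increments:
    - [-1,0,0.0017,0,0,0,-1]
    - [-1,0,0.0033,0,0,0,-2]

```text
clock: 5.93
tool_pos: [0.4892, 0.1805, 0.1494]
tool_rot: [-0.538, -0.458, 0.539, -0.458]
force: [0.3, -2.1, 0.5]
grip_width: 0.0004
```

Request:
apply_moves:
  increments:
    - [-1,0,0.0017,0,0,0,-1]

```text
clock: 6.02
tool_pos: [0.4892, 0.1822, 0.1495]
tool_rot: [-0.542, -0.454, 0.543, -0.453]
force: [0.5, -2.7, -1.1]
grip_width: 0.0005
```

Request:
apply_moves:
  increments:
    - [-1,0,0.0017,0,0,0,-1]

```text
clock: 6.1
tool_pos: [0.4892, 0.1839, 0.1494]
tool_rot: [-0.546, -0.449, 0.547, -0.449]
force: [0.6, -2.6, 0.8]
grip_width: 0.0004
```

Request:
apply_moves:
  increments:
    - [-1,0.0001,0.0017,0,0,0,-1]
    - [-1,0.0001,0.0017,0,0,0,-1]

```text
clock: 6.27
tool_pos: [0.4894, 0.186, 0.1494]
tool_rot: [-0.55, -0.444, 0.55, -0.444]
force: [0.4, -1.5, 0.4]
grip_width: 0.0002
```

Request:
apply_moves:
  increments:
    - [-1,0.0001,0.0017,0,0,0,-1]
    - [-1,0.0001,0.0017,0,0,0,-1]

```text
clock: 6.43
tool_pos: [0.4895, 0.1875, 0.1495]
tool_rot: [-0.554, -0.44, 0.554, -0.439]
force: [-0.6, -0.9, 0.1]
grip_width: 0.0004
```

Request:
apply_moves:
  increments:
    - [-1,0.0001,0.0017,0,0,0,-1]
    - [-1,0.0001,0.0017,0,0,0,-1]

```text
clock: 6.6
tool_pos: [0.4896, 0.1889, 0.1494]
tool_rot: [-0.557, -0.435, 0.558, -0.434]
force: [-1.0, -2.8, -0.1]
grip_width: 0.0002
```

Request:
apply_moves:
  increments:
    - [-1,0.0001,0.0017,0,0,0,-1]
    - [-1,0.0001,0.0017,0,0,0,-1]

```text
clock: 6.77
tool_pos: [0.4897, 0.1904, 0.1494]
tool_rot: [-0.561, -0.43, 0.562, -0.43]
force: [-1.0, -3.2, -0.8]
grip_width: 0.0006
```

```bash
python3 - <<'E'
from h import *
d=cap("wrist"); save(d,"wrist3.png"); s=status.get_state(); print(yaw(),s["force"],s["tool_pos"])
E
```

```text
-15.119442068720758 [-0.86591934 -3.20069833 -0.59038072] [0.48973084 0.19041563 0.14946101]
```

View pics/wrist3.png

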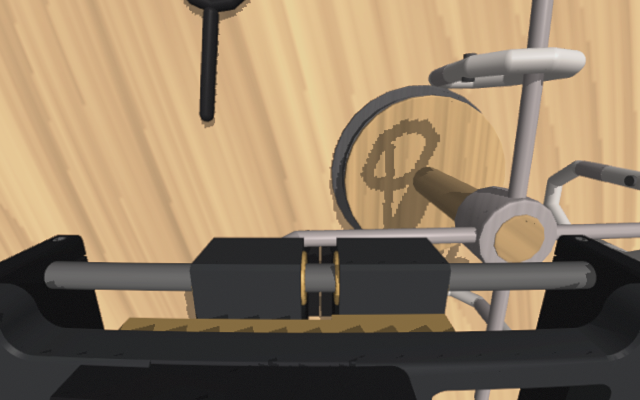

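Wrist view: branch from (475,234) to (295,237), flush with the fingers, so about 165°. I'll go on in small steps, watching the force.

Request:
apply_moves:
  increments:
    - [-1,0.0004,0.0017,0,0,0,-1]

```text
clock: 6.9
tool_pos: [0.4898, 0.1917, 0.1494]
tool_rot: [-0.565, -0.425, 0.566, -0.425]
force: [-2.2, -4.8, 1.9]
grip_width: 0.0005
```

Request:
apply_moves:
  increments:
    - [-1,0.0004,0.0017,0,0,0,-1]

```text
clock: 6.98
tool_pos: [0.4899, 0.1932, 0.1494]
tool_rot: [-0.568, -0.42, 0.57, -0.42]
force: [-1.8, -6.5, 0.7]
grip_width: 0.0002
```

Request:
apply_moves:
  increments:
    - [-1,0.0004,0.0017,0,0,0,-1]

```text
clock: 7.07
tool_pos: [0.4901, 0.1946, 0.1494]
tool_rot: [-0.571, -0.415, 0.574, -0.415]
force: [-3.3, -6.7, 1.7]
grip_width: 0.0004
```

Request:
apply_moves:
  increments:
    - [-1,0.0003,0.001,0,0,0,-0.5]

```text
clock: 7.15
tool_pos: [0.4902, 0.1954, 0.1494]
tool_rot: [-0.573, -0.412, 0.576, -0.413]
force: [-3.6, -6.8, 3.0]
grip_width: 0.0008
```

Request:
apply_moves:
  increments:
    - [-1,0.0003,0.001,0,0,0,-0.5]

```text
clock: 7.23
tool_pos: [0.4903, 0.1962, 0.1494]
tool_rot: [-0.574, -0.41, 0.578, -0.41]
force: [-3.4, -9.1, 2.6]
grip_width: 0.0004
```

Request:
apply_moves:
  increments:
    - [-1,0.0002,0.0006,0,0,0,-0.3]
    - [-1,0.0002,0.0006,0,0,0,-0.3]

```text
clock: 7.4
tool_pos: [0.4903, 0.1966, 0.1494]
tool_rot: [-0.575, -0.408, 0.579, -0.409]
force: [-4.1, -9.2, 2.2]
grip_width: 0.0006
```

```bash
python3 - <<'E'
from h import *
d=cap("wrist"); save(d,"wrist4.png"); s=status.get_state(); print(yaw(),s["force"],s["tool_pos"])
E
```

```text
-19.39009404008918 [-4.07043739 -9.14978219  3.79976696] [0.49030785 0.19660151 0.14934878]
```

View pics/wrist4.png

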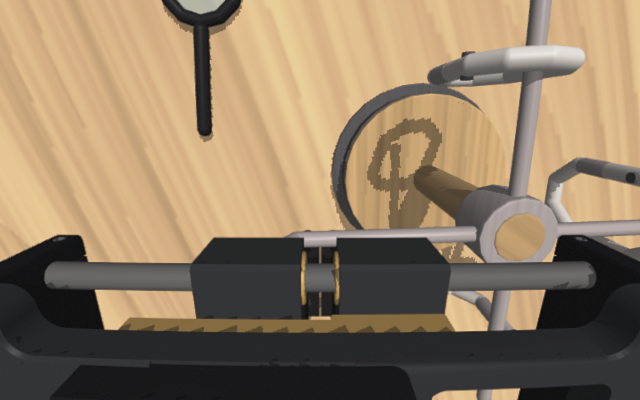

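Request:
apply_moves:
  increments:
    - [-1,0.0004,0.001,0,0,0,-0.5]
    - [-1,0.0004,0.001,0,0,0,-0.5]

```text
clock: 7.62
tool_pos: [0.4904, 0.1974, 0.1493]
tool_rot: [-0.577, -0.406, 0.581, -0.406]
force: [-4.2, -9.6, 3.2]
grip_width: 0.0004
```

Request:
apply_moves:
  increments:
    - [-1,0.0004,0.001,0,0,0,-0.5]
    - [-1,0.0004,0.001,0,0,0,-0.5]

```text
clock: 7.78
tool_pos: [0.4905, 0.1982, 0.1493]
tool_rot: [-0.578, -0.403, 0.583, -0.404]
force: [-4.6, -10.5, 3.7]
grip_width: 0.0002
```

Request:
apply_moves:
  increments:
    - [-1,-0.0005,-0.0015,0,0,0,0]
    - [-1,-0.001,-0.003,0,0,0,0]

```text
clock: 7.95
tool_pos: [0.4901, 0.1963, 0.1493]
tool_rot: [-0.579, -0.404, 0.582, -0.403]
force: [-4.3, -5.4, 1.5]
grip_width: 0.0007
```

Request:
apply_moves:
  increments:
    - [-1,-0.0005,-0.0015,0,0,0,0]
    - [-1,-0.001,-0.003,0,0,0,0]

```text
clock: 8.12
tool_pos: [0.4902, 0.1944, 0.1494]
tool_rot: [-0.581, -0.404, 0.581, -0.403]
force: [-2.5, 0.1, -0.0]
grip_width: 0.0006
```

Request:
apply_moves:
  increments:
    - [-1,-0.002,-0.006,0,0,0,0]
    - [-1,-0.004,-0.012,0,0,0,0]
    - [-1,-0.006,-0.018,0,0,0,0]
    - [-1,-0.008,-0.024,0,0,0,0]
    - [-1,-0.008,-0.024,0,0,0,0]

```text
clock: 8.53
tool_pos: [0.4826, 0.1693, 0.1496]
tool_rot: [-0.581, -0.403, 0.581, -0.403]
force: [0.0, 0.7, 0.5]
grip_width: 0.0004
```

```bash
python3 - <<'E'
from h import *
d=cap("wrist"); save(d,"wrist5.png"); s=status.get_state(); print(yaw(),s["force"],s["tool_pos"])
E
```

```text
-20.499358887645506 [ 0.03272997 -0.98251701  0.10257193] [0.48290604 0.16973974 0.14962997]
```

View pics/wrist5.png

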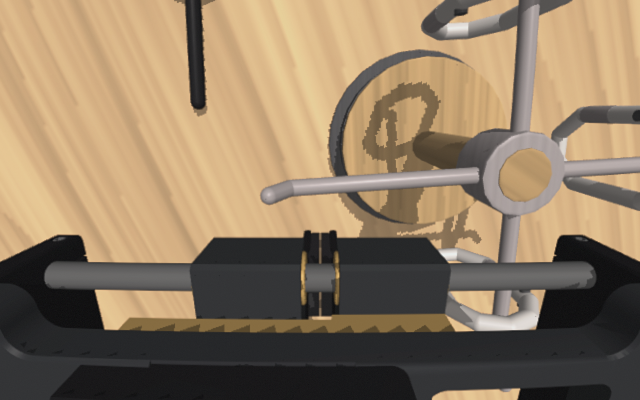

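```bash
cat > br.py <<'E'
from h import *
def branch(d,thg,show=None):
    # fit branch edges: sample profile along perpendicular of predicted branch, in image
    pass
d=cap("wrist"); 
im=cv2.imread("pics/wrist5.png")
cv2.imwrite("pics/w5z.png",cv2.resize(im[110:240,240:560],(800,325),interpolation=2))
P=onz(d,[[475,176],[300,187],[524,175]],.170); print(P)
q=P[1]-P[0]; print(np.degrees(np.arctan2(q[1],q[0]))%360)
C=cloud(d); C[d["depth"]==0]=np.nan
g=C[140:230,290:480].reshape(-1,3); Q=g[(g[:,2]>.165)&(g[:,2]<.180)]; l=cv2.fitLine(np.float32(Q[:,:2]),cv2.DIST_HUBER,0,.001,.001).ravel(); print(len(Q),l,np.degrees(np.arctan2(l[1],l[0]))%180, Q.mean(0))
g=C[120:230,460:580].reshape(-1,3); Q=g[(g[:,2]>.174)&(g[:,2]<.183)]; print(Q.mean(0),cv2.minEnclosingCircle(np.float32(Q[:,:2]*1000)))
E
python3 br.py
```

```text
[[0.56824117 0.18757025 0.17      ]
 [0.48842456 0.21165228 0.17      ]
 [0.59103811 0.17967013 0.17      ]]
163.2105465482895
3411 [ 0.958593   -0.28477955  0.52907306  0.19970505] 163.45433 [0.52907306 0.19970505 0.17263829]
[0.58579375 0.18341145 0.17698216] ((586.620849609375, 181.61343383789062), 28.991445541381836)
```

View pics/w5z.png

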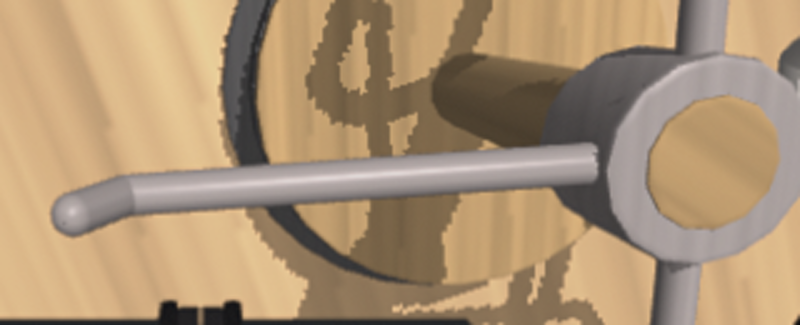

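Wrist view: the branch runs (475,176) to (290,189) and has stayed at about 163.4°. The buffer's force vanished within 4 mm of backing off, so the catch seems to hold. A gentle re-push will confirm: if it's held, about 8 N is needed straight away.

Request:
apply_moves:
  increments:
    - [-1,0.003,0.008,0,0,0,1]
    - [-1,0.006,0.016,0,0,0,2]
    - [-1,0.0075,0.0215,0,0,0,3.5]
    - [-1,0.0075,0.0215,0,0,0,3.5]

```text
clock: 8.97
tool_pos: [0.4913, 0.1935, 0.1496]
tool_rot: [0.568, 0.422, -0.567, 0.422]
force: [0.7, -0.0, -0.4]
grip_width: 0.0006
```

Request:
apply_moves:
  increments:
    - [-1,0.0003,0.001,0,0,0,0]
    - [-1,0.0003,0.001,0,0,0,0]

```text
clock: 9.13
tool_pos: [0.4906, 0.1932, 0.1494]
tool_rot: [-0.568, -0.421, 0.568, -0.421]
force: [0.6, -0.7, -0.3]
grip_width: 0.0008
```

Request:
apply_moves:
  increments:
    - [-1,0.0003,0.001,0,0,0,0]
    - [-1,0.0003,0.001,0,0,0,0]

```text
clock: 9.3
tool_pos: [0.4909, 0.1938, 0.1495]
tool_rot: [-0.568, -0.421, 0.568, -0.421]
force: [0.4, 0.7, -0.2]
grip_width: 0.0004
```

Request:
apply_moves:
  increments:
    - [-1,0.0003,0.001,0,0,0,0]
    - [-1,0.0003,0.001,0,0,0,0]

```text
clock: 9.47
tool_pos: [0.491, 0.1943, 0.1495]
tool_rot: [-0.568, -0.421, 0.568, -0.421]
force: [-1.1, -1.4, 0.3]
grip_width: 0.0007
```

Request:
apply_moves:
  increments:
    - [-1,0.0003,0.001,0,0,0,0]
    - [-1,0.0003,0.001,0,0,0,0]

```text
clock: 9.63
tool_pos: [0.4911, 0.1947, 0.1495]
tool_rot: [-0.567, -0.421, 0.569, -0.421]
force: [-1.4, -5.4, 1.5]
grip_width: 0.0006
```

Request:
apply_moves:
  increments:
    - [-1,0.0003,0.001,0,0,0,0]
    - [-1,0.0003,0.001,0,0,0,0]

```text
clock: 9.8
tool_pos: [0.4912, 0.1952, 0.1495]
tool_rot: [-0.567, -0.421, 0.569, -0.422]
force: [-1.2, -8.4, 0.9]
grip_width: 0.001
```

Request:
apply_moves:
  increments:
    - [-1,0.0003,0.001,0,0,0,0]
    - [-1,0.0003,0.001,0,0,0,0]

```text
clock: 9.97
tool_pos: [0.4913, 0.1957, 0.1495]
tool_rot: [-0.566, -0.421, 0.569, -0.422]
force: [-1.5, -9.2, 2.2]
grip_width: 0.0003
```

The force jumped from 0 to over 8 N within 1.5 mm, so the catch is holding. I'll retreat to above the stand.

Request:
apply_moves:
  increments:
    - [-1,-0.004,-0.012,0,0,0,0]
    - [-1,-0.008,-0.03,0,0,0,0]
    - [-1,-0.008,-0.035,0.04,0,0,5]
    - [-1,-0.008,-0.035,0.08,0,0,10]
    - [-1,-0.008,-0.07,0.1,0,0,15]
    - [1,-0.001,-0.403,0.1,0,0,89.2]
    - [1,-0.001,-0.403,0.1,0,0,89.2]
    - [1,-0.001,-0.403,0.1,0,0,89.2]
    - [1,-0.001,-0.403,0.1,0,0,89.2]
    - [1,-0.001,-0.403,0.1,0,0,89.2]
    - [1,-0.001,-0.403,0.1,0,0,89.2]
    - [1,-0.001,-0.403,0.1,0,0,89.2]
    - [1,-0.001,-0.403,0.1,0,0,89.2]
    - [1,-0.001,-0.403,0.1,0,0,89.2]
    - [1,-0.001,-0.403,0.1,0,0,89.2]
    - [1,-0.001,-0.403,0.1,0,0,89.2]
    - [1,-0.001,-0.403,0.1,0,0,89.2]
    - [1,-0.001,-0.403,0.1,0,0,89.2]
    - [1,-0.001,-0.403,0.1,0,0,89.2]
    - [1,-0.001,-0.403,0.1,0,0,89.2]

```text
clock: 11.63
tool_pos: [0.4911, -0.205, 0.2496]
tool_rot: [0.109, 0.698, -0.109, 0.699]
force: [-0.1, -0.3, 0.4]
grip_width: 0.0856
```

```bash
python3 - <<'E'
from h import *
d=cap("wrist"); save(d,"wrist6.png"); t=cap("top"); save(t,"top6.png"); s=status.get_state(); print(yaw(),s["force"],s["tool_pos"],s["clock"])
cv2.imwrite("pics/top6z.png",cv2.resize(cv2.imread("pics/top6.png")[130:250,185:305],(600,600),interpolation=2))
E
```

```text
72.26064820768761 [0.41604495 0.10665942 0.06701699] [ 0.49121014 -0.20496078  0.24958809] 11.7333
```

View pics/wrist6.png

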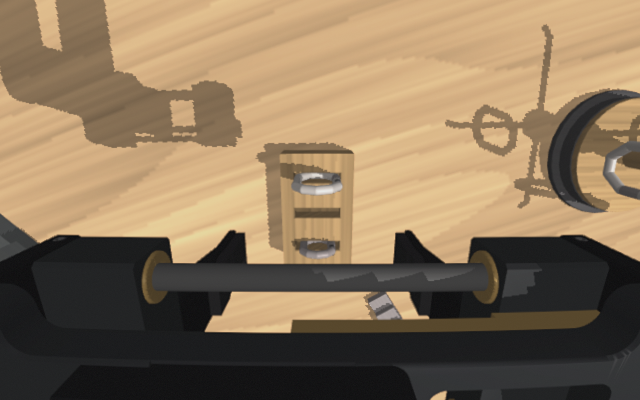

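View pics/top6z.png

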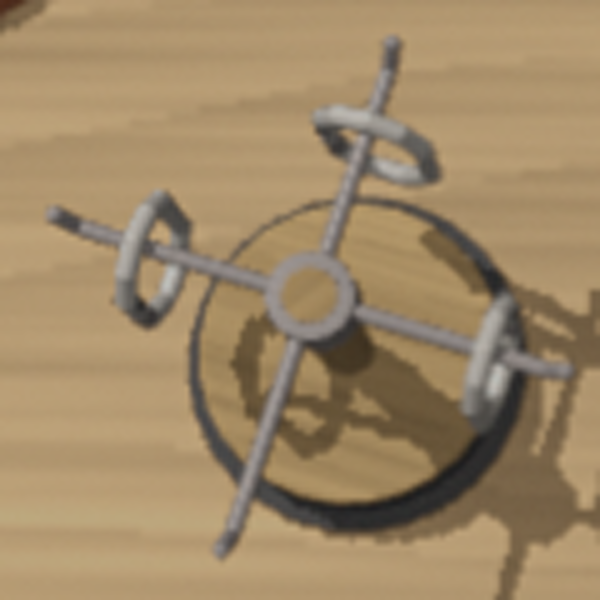

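Top zoom: the empty tip is at (229.4,239.6), opposite tip at (263.6,139), left at (196.4,173), right at (297.6,204). Wrist view: the large carabiner is at (317,183) in the near pocket.

```bash
python3 - <<'E'
from h import *
t=cap("top"); tips=onz(t,[[229.4,239.6],[263.6,139],[297.6,204],[196.4,173]],.183); print(tips)
m=tips.mean(0); print(m)
for x in tips: q=x-m; print(np.hypot(*q[:2]),np.degrees(np.arctan2(q[1],q[0]))%90)
d=cap("wrist"); C=cloud(d); C[d["depth"]==0]=np.nan
g=C[165:200,285:350].reshape(-1,3); Q=g[(g[:,2]>.06)&(g[:,2]<.13)]; l=cv2.fitLine(np.float32(Q[:,:2]),cv2.DIST_HUBER,0,.001,.001).ravel()
print(len(Q),Q[:,2].max(),l,np.degrees(np.arctan2(l[1],l[0])),cv2.minAreaRect(np.float32(Q[:,:2]*1000)))
print(onz(d,[[293,183],[342,183],[317,178],[317,191]],.09))
g=C[145:270,275:360].reshape(-1,3); Q=g[(g[:,2]>.038)&(g[:,2]<.046)]; print(cv2.minAreaRect(np.float32(Q[:,:2]*1000)))
E
```

```text
[[0.47531544 0.21358213 0.183     ]
 [0.69632797 0.14817277 0.183     ]
 [0.55357771 0.07097925 0.183     ]
 [0.61856559 0.29155696 0.183     ]]
[0.58594668 0.18107278 0.183     ]
0.11530883958619545 73.62440086532823
0.11518003460722243 73.40290187209149
0.11475336944215954 73.61595948918844
0.11519873329914138 73.55150098398846
555 0.11165019661793868 [ 0.29823828  0.95449144  0.4908809  -0.20336688] 72.64818 ((490.50909423828125, -208.36953735351562), (54.628334045410156, 12.511650085449219), 69.67288208007812)
[[ 0.47989192 -0.23099191  0.09      ]
 [ 0.49594114 -0.18087892  0.09      ]
 [ 0.48255564 -0.20476742  0.09      ]
 [ 0.49617931 -0.20916511  0.09      ]]
((532.4215698242188, -221.9597625732422), (90.36956024169922, 146.435302734375), 72.27093505859375)
```

Held at 163.5° (yaw −0.287 rad), and all four tips agree. Now down to the carabiner.

Request:
apply_moves:
  increments:
    - [1,-0.001,-0.002,-0.03,0,0,0]
    - [1,-0.001,-0.002,-0.06,0,0,0]
    - [1,-0.001,-0.002,-0.09,0,0,0]
    - [1,-0.001,-0.002,-0.12,0,0,0]
    - [1,-0.001,-0.002,-0.14,0,0,0]
    - [1,-0.001,-0.002,-0.16,0,0,0]
    - [1,-0.001,-0.002,-0.175,0,0,0]
    - [1,-0.001,-0.002,-0.187,0,0,0]
    - [1,-0.001,-0.002,-0.1965,0,0,0]
    - [1,-0.001,-0.002,-0.1965,0,0,0]
    - [1,-0.001,-0.002,-0.1965,0,0,0]

```text
clock: 12.75
tool_pos: [0.4902, -0.2071, 0.0528]
tool_rot: [0.109, 0.699, -0.109, 0.698]
force: [-0.5, 0.8, -0.2]
grip_width: 0.0866
```

Request:
apply_moves:
  increments:
    - [-1,0,0,0,0,0,0]
    - [-1,0,0,0,0,0,0]
    - [-1,0,0,0,0,0,0]
    - [-1,0,0,0,0,0,0]
    - [-1,0,0,0,0,0,0]
    - [-1,0,0,0,0,0,0]
    - [-1,0,0,0,0,0,0]
    - [-1,0,0,0,0,0,0]
  force: 15

```text
clock: 13.42
tool_pos: [0.4904, -0.2073, 0.0533]
tool_rot: [0.109, 0.699, -0.109, 0.699]
force: [-0.4, 0.4, 2.1]
grip_width: 0.0552
```

Request:
apply_moves:
  increments:
    - [-1,0,0,0.008,0,0,0]
    - [-1,0,0,0.018,0,0,0]
    - [-1,0,0,0.03,0,0,0]
    - [-1,0,0,0.05,0,0,0]
    - [-1,0,0,0.075,0,0,0]
    - [-1,0,0,0.1,0,0,0]
    - [-1,0,0,0.13,0,0,0]
    - [-1,0,0,0.16,0,0,0]
    - [-1,0,0,0.18,0,0,0]
    - [-1,0,0,0.197,0,0,0]
    - [-1,0,0,0.197,0,0,0]

```text
clock: 14.33
tool_pos: [0.492, -0.2084, 0.2547]
tool_rot: [0.107, 0.696, -0.11, 0.702]
force: [-0.1, 0.3, -0.8]
grip_width: 0.0554
```

```bash
python3 - <<'E'
from h import *
d=cap("side"); save(d,"side7.png"); s=status.get_state(); print(yaw(),s["force"],s["tool_pos"],s["grip_width"])
cv2.imwrite("pics/side7z.png",cv2.resize(cv2.imread("pics/side7.png")[170:330,300:460],(600,600),interpolation=2))
E
```

```text
72.28332341310241 [-1.02948052  0.39864956 -1.73811596] [ 0.49107794 -0.20773643  0.25245433] 0.05536572509768639
```

View pics/side7z.png

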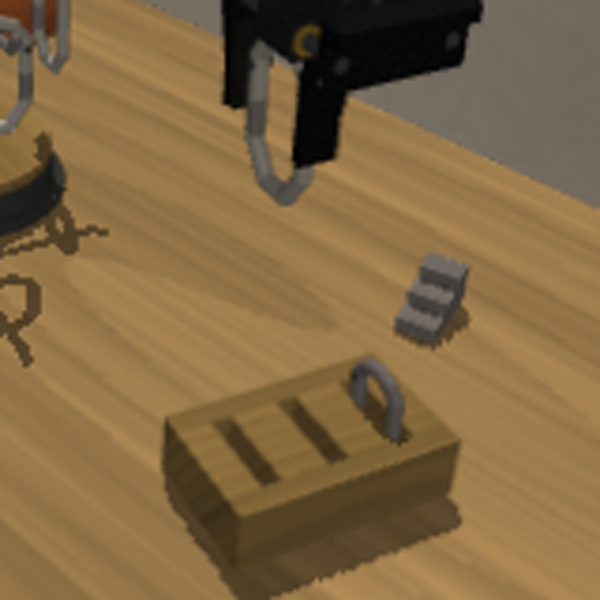

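The carabiner is held upright and the link is still in its pocket. On to the approach point off the branch tip.

Request:
apply_moves:
  increments:
    - [-1,-0.003,0.02,0,0,0,0.2]
    - [-1,-0.006,0.05,0,0,0,0.4]
    - [-1,-0.01,0.085,0,0,0,0.6]
    - [-1,-0.014,0.12,0,0,0,0.8]
    - [-1,-0.018,0.155,0,0,0,1]
    - [-1,-0.022,0.19,0,0,0,1.2]
    - [-1,-0.026,0.225,0,0,0,1.2]
    - [-1,-0.03,0.26,0,0,0,1.2]
    - [-1,-0.034,0.295,0,0,0,1.2]
    - [-1,-0.037,0.33,0,0,0,1.2]
    - [-1,-0.041,0.365,0,0,0,1.2]
    - [-1,-0.045,0.395,0,0,0,1.2]
    - [-1,-0.047,0.418,0,0,0,1.2]
    - [-1,-0.048,0.431,0,0,0,1.2]
    - [-1,-0.048,0.431,0,0,0,1.2]
    - [-1,-0.048,0.431,0,0,0,1.2]

```text
clock: 15.72
tool_pos: [0.441, 0.2239, 0.2488]
tool_rot: [0.1, 0.701, -0.101, 0.699]
force: [-0.8, -0.2, -0.1]
grip_width: 0.0554
```

Request:
apply_moves:
  increments:
    - [-1,0,0,-0.02,0,0,0]
    - [-1,0,0,-0.04,0,0,0]
    - [-1,0,0,-0.06,0,0,0]
    - [-1,0,0,-0.08,0,0,0]
    - [-1,0,0,-0.093,0,0,0]
    - [-1,0,0,-0.1,0,0,0]
    - [-1,0,0,-0.1,0,0,0]
    - [-1,0,0,-0.1,0,0,0]

```text
clock: 16.38
tool_pos: [0.4423, 0.223, 0.1499]
tool_rot: [0.102, 0.7, -0.102, 0.699]
force: [-0.6, -0.9, -0.5]
grip_width: 0.0557
```

```bash
python3 - <<'E'
from h import *
w=cap("wrist"); save(w,"wrist8.png"); d=cap("side"); save(d,"side8.png"); s=status.get_state(); print(yaw(),s["force"],s["tool_pos"],s["grip_width"])
cv2.imwrite("pics/side8z.png",cv2.resize(cv2.imread("pics/side8.png")[110:250,190:350],(686,600),interpolation=2))
C=cloud(w); C[w["depth"]==0]=np.nan
P=C.reshape(-1,3); rel=P-[.5860,.1811,0]; u=np.array([np.cos(np.radians(163.55)),np.sin(np.radians(163.55))]); a=rel[:,:2]@u; b=rel[:,:2]@[-u[1],u[0]]
m=(P[:,2]>.165)&(P[:,2]<.19)&(a>.03)&(a<.1)&(abs(b)<.02); print(m.sum(),np.median(b[m]),np.median(P[m,2]))
for lo in (.03,.06,.08): mm=m&(a>lo)&(a<lo+.02); print(lo,mm.sum(),b[mm].mean())
E
```

```text
73.44538058660648 [ 0.02181072 -0.63153741 -0.55043745] [0.44297741 0.22355859 0.15079559] 0.0552025648960016
0 nan nan
0.03 0 nan
0.06 0 nan
0.08 0 nan
  return _methods._mean(a, axis=axis, dtype=dtype,
  ret = ret.dtype.type(ret / rcount)
<stdin>:7: RuntimeWarning: Mean of empty slice.
```

View pics/side8z.png

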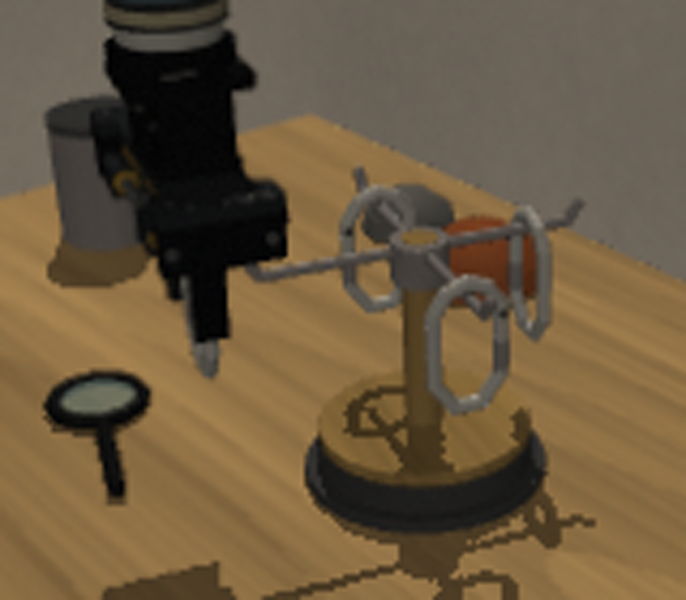

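View pics/wrist8.png

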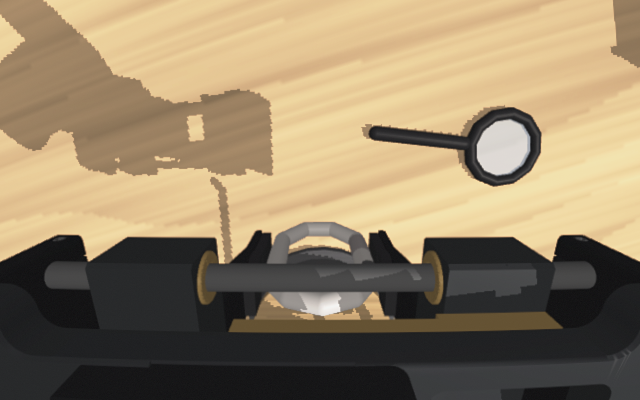

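Side zoom: the carabiner is level with the branch and just outside its tip (about (255,270) in the zoom). I'll thread it on.

Request:
apply_moves:
  increments:
    - [-1,0.0058,-0.0017,0,0,0,0]
    - [-1,0.0115,-0.0034,0,0,0,0]
    - [-1,0.0173,-0.0051,0,0,0,0]
    - [-1,0.023,-0.0068,0,0,0,0]
    - [-1,0.0288,-0.0085,0,0,0,0]
    - [-1,0.0345,-0.0102,0,0,0,0]
    - [-1,0.04,-0.0118,0,0,0,0]

```text
clock: 17.07
tool_pos: [0.483, 0.2118, 0.1501]
tool_rot: [0.102, 0.7, -0.102, 0.7]
force: [-0.2, -0.1, -1.7]
grip_width: 0.0555
```

Request:
apply_moves:
  increments:
    - [-1,0.0058,-0.0017,0,0,0,0]
    - [-1,0.0115,-0.0034,0,0,0,0]
    - [-1,0.0173,-0.0051,0,0,0,0]
    - [-1,0.023,-0.0068,0,0,0,0]
    - [-1,0.0288,-0.0085,0,0,0,0]
    - [-1,0.032,-0.0095,0,0,0,0]
    - [-1,0.032,-0.0095,0,0,0,0]

```text
clock: 17.65
tool_pos: [0.5153, 0.2023, 0.1501]
tool_rot: [0.102, 0.699, -0.102, 0.7]
force: [-0.4, 0.4, -1.2]
grip_width: 0.0552
```

```bash
python3 - <<'E'
from h import *
d=cap("side"); save(d,"side9.png"); s=status.get_state(); print(yaw(),s["force"],s["tool_pos"],s["grip_width"])
cv2.imwrite("pics/side9z.png",cv2.resize(cv2.imread("pics/side9.png")[110:250,190:350],(686,600),interpolation=2))
E
```

```text
73.45629060990076 [-0.3751197   0.52291263 -1.33481784] [0.5145412  0.20237129 0.14999621] 0.05487797801945377
```

View pics/side9z.png

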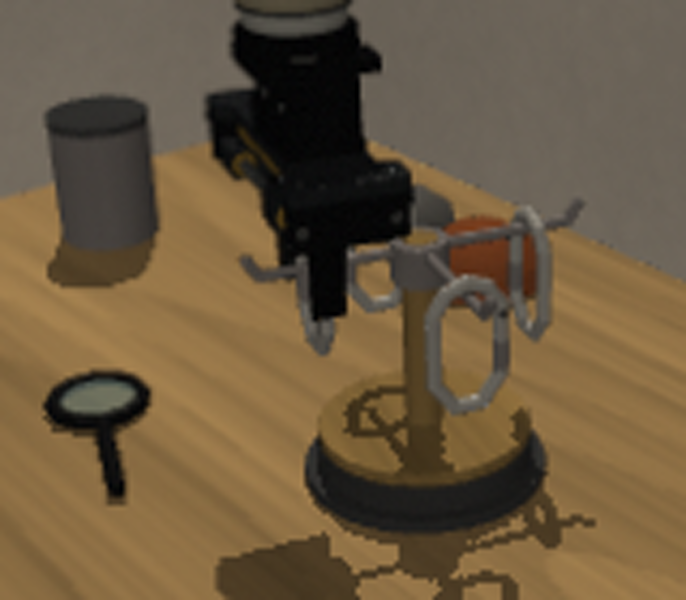

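Threaded: the tip shows outboard at (245,265) in the zoom. Lowering onto the branch.

Request:
apply_moves:
  increments:
    - [-1,0,0,-0.005,0,0,0]
    - [-1,0,0,-0.01,0,0,0]
    - [-1,0,0,-0.015,0,0,0]
    - [-1,0,0,-0.02,0,0,0]
    - [-1,0,0,-0.02,0,0,0]

```text
clock: 18.12
tool_pos: [0.5131, 0.2024, 0.1287]
tool_rot: [0.101, 0.701, -0.102, 0.699]
force: [-0.4, 0.5, -0.2]
grip_width: 0.0554
```

Request:
apply_moves:
  increments:
    - [-1,0,0,-0.001,0,0,0]
    - [-1,0,0,-0.002,0,0,0]

```text
clock: 18.28
tool_pos: [0.5143, 0.2026, 0.1279]
tool_rot: [0.102, 0.7, -0.102, 0.7]
force: [0.5, 0.1, -1.1]
grip_width: 0.0558
```

Request:
apply_moves:
  increments:
    - [-1,0,0,-0.001,0,0,0]
    - [-1,0,0,-0.001,0,0,0]

```text
clock: 18.45
tool_pos: [0.5146, 0.2026, 0.1276]
tool_rot: [0.102, 0.699, -0.101, 0.7]
force: [-0.3, 0.1, 1.9]
grip_width: 0.0555
```

Request:
apply_moves:
  increments:
    - [0.35,0,0,0,0,0,0]
    - [0.4,0,0,0,0,0,0]
    - [0.45,0,0,0,0,0,0]
    - [0.55,0,0,0,0,0,0]
    - [0.7,0,0,0,0,0,0]
    - [0.8,0,0,0,0,0,0]
    - [0.8,0,0,0,0,0,0]
    - [0.8,0,0,0,0,0,0]

```text
clock: 19.12
tool_pos: [0.5142, 0.2025, 0.127]
tool_rot: [0.102, 0.7, -0.102, 0.7]
force: [0.6, -0.5, 1.0]
grip_width: 0.0772
```

```bash
python3 - <<'E'
from h import *
d=cap("side"); save(d,"side10.png"); s=status.get_state(); print(yaw(),s["force"],s["tool_pos"],s["grip_width"])
cv2.imwrite("pics/side10z.png",cv2.resize(cv2.imread("pics/side10.png")[110:250,190:350],(686,600),interpolation=2))
w=cap("wrist"); save(w,"wrist10.png")
E
```

```text
73.48009481634608 [ 0.06722337  0.20035403 -0.20926527] [0.51419811 0.2024912  0.12702721] 0.07765731258167839
```

View pics/side10z.png

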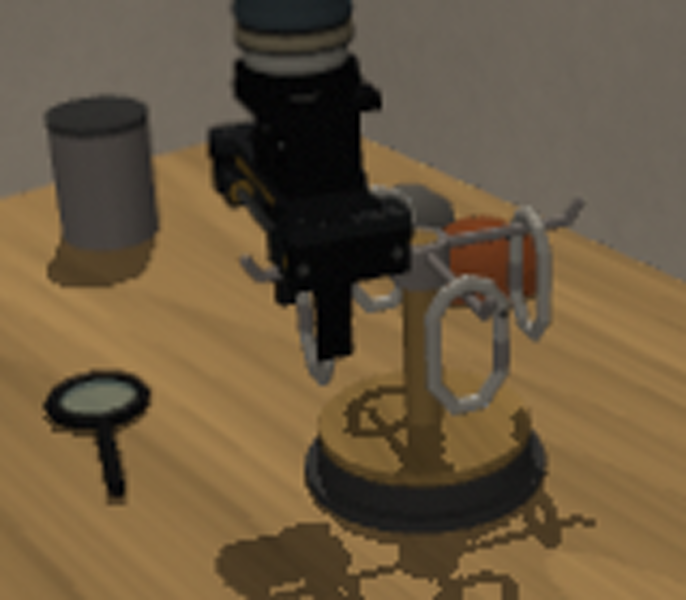

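View pics/wrist10.png

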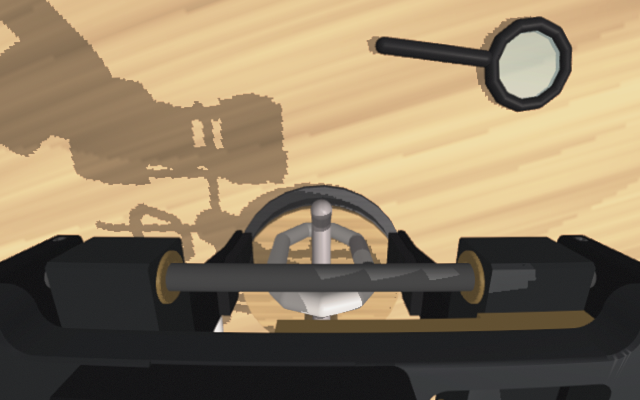

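The fingers are free and the loop is centred between them on the branch, tip at (320,212) in the wrist view. Retreat straight up, then aside.

Request:
apply_moves:
  increments:
    - [0.8,0,0,0.006,0,0,0]
    - [0.8,0,0,0.015,0,0,0]
    - [0.8,0,0,0.028,0,0,0]
    - [0.8,0,0,0.045,0,0,0]
    - [0.8,0,0,0.065,0,0,0]
    - [0.8,0,0,0.09,0,0,0]
    - [0.8,0,0,0.12,0,0,0]
    - [0.8,0,0,0.15,0,0,0]
    - [0.8,0,0,0.15,0,0,0]
    - [0.8,-0.02,-0.04,0.15,0,0,0]
    - [0.8,-0.03,-0.08,0.15,0,0,0]
    - [0.8,-0.03,-0.12,0.15,0,0,0]
    - [0.8,-0.03,-0.16,0.15,0,0,0]
    - [0.8,-0.03,-0.2,0.15,0,0,0]
    - [0.8,-0.03,-0.24,0.15,0,0,0]
    - [0.8,-0.03,-0.28,0.15,0,0,0]
    - [0.8,-0.03,-0.32,0.15,0,0,0]
    - [0.8,-0.03,-0.34,0.15,0,0,0]
    - [0.8,-0.03,-0.34,0.15,0,0,0]
    - [0.8,-0.03,-0.34,0.15,0,0,0]

```text
clock: 20.88
tool_pos: [0.484, -0.1384, 0.2773]
tool_rot: [0.103, 0.7, -0.102, 0.7]
force: [-0.6, 0.7, 0.5]
grip_width: 0.0782
```

```bash
python3 - <<'E'
from h import *
d=cap("side"); save(d,"side11.png"); t=cap("top"); save(t,"top11.png"); s=status.get_state(); print(s["clock"],s["force"],s["tool_pos"])
a=cv2.resize(cv2.imread("pics/side11.png")[120:250,220:350],(400,400),interpolation=2);b=cv2.resize(cv2.imread("pics/top11.png")[130:250,185:305],(400,400),interpolation=2)
cv2.imwrite("pics/f11.png",np.hstack([a,b]))
E
```

```text
20.9833 [ 0.73636114 -0.48639653 -0.18559497] [ 0.48381508 -0.13653462  0.27719222]
```

View pics/f11.png

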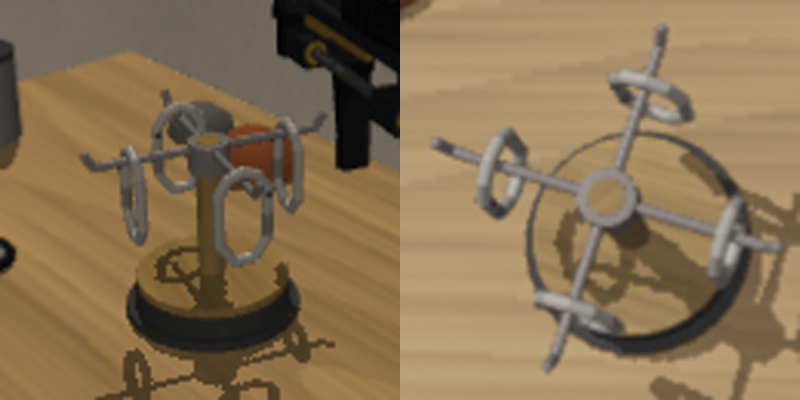

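View pics/top11.png

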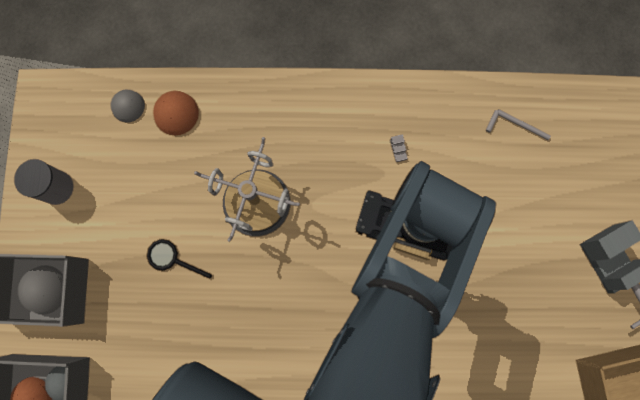

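The carabiner hangs on the front branch behind the tip, and the tip is still at (230,239.5), so the tree has not moved. Nothing else has been disturbed. A short settle, then hand in.

Request:
apply_moves:
  increments:
    - [0.8,0,0,0,0,0,0]
    - [0.8,0,0,0,0,0,0]
    - [0.8,0,0,0,0,0,0]
    - [0.8,0,0,0,0,0,0]
    - [0.8,0,0,0,0,0,0]
    - [0.8,0,0,0,0,0,0]
    - [0.8,0,0,0,0,0,0]
    - [0.8,0,0,0,0,0,0]
    - [0.8,0,0,0,0,0,0]
    - [0.8,0,0,0,0,0,0]
    - [0.8,0,0,0,0,0,0]
    - [0.8,0,0,0,0,0,0]

```text
clock: 21.98
tool_pos: [0.4842, -0.1376, 0.277]
tool_rot: [0.102, 0.7, -0.102, 0.7]
force: [-0.2, 0.1, -0.0]
grip_width: 0.0785
```

```bash
python3 - <<'E'
from workcell import env
print(env.finish_job())
E
```

```text
the job is handed in; nothing more can be done
None
```

I turned the tree about 57° clockwise with the closed fingertips and pressed it against its buffer until the catch held. I then took the large carabiner from the stand and hung it on the empty branch, behind the upturned tip. I handed the job in at about 22 s.

- **Force on the tree:** the highest I read was about 12 N, against the 20 N limit. My largest readings were slightly above the 6 to 9 N stated for the buffer, because I pushed a few mm past the catch point.
- **Catch:** I did not see it directly. After I backed off, the branch stayed at about 163.5°, and pushing again took over 8 N straight away, so I take it to be holding. The branch's angle was unchanged after hanging, within what the top picture resolves.
- **Final pictures:** these show the carabiner hanging on the front branch with the tip outside it, and the gripper clear of everything. The feeler and magnifier look unmoved. The arm hid the stand in the last top view, but the side view after the lift showed the small link still in its pocket.
- **Checks that disagreed:** none beyond about 2 mm or 1°, apart from some force readings while turning the tree, which were noisy by about 1 N.

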